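# Stand a beaker lid upright in its draining stand

### The job

The round steel lid lying flat on the empty draining stand should be drained standing up: tip it up on edge so that it stands in the slot between that stand's short and tall tines, fully down on the two rails and leaning back on both tall tines, and leave it there at rest. Leave the lid already standing in the other stand, the beaker and the bottle as they are.

Things in the scene. Friction and masses are not known exactly. Their poses are not given: they have to be found in the camera images.
- lid: the lid to stand up: a plain steel disc, 130 mm diameter, 8 mm thick, about 260 g, lying flat on the deck of stand_empty, its rim hanging out over the deck's open front edge. Origin: centre of its underside; z is the disc's axis (up at the start). It slides freely on the deck; at the start it is some 15 to 35 mm short of the tall tines and up to 18 mm to one side
- lid_center (a point): the middle of that lid (4 mm above its underside centre)
- stand_empty: draining stand under the lid, fixed, white plastic and steel. Origin: at bench level under the row of tall tines; z up; +x points from its open front to the tall tines, y along the row. Deck: flat, top 60 mm above the bench, 6 mm thick, x = -100 to -24 mm, y = -75 to 75, on 10 mm square legs at y = +-60; below it a foot plate 6 mm thick on the bench, x = -100 to 45 mm
- stand_empty_front (a point): middle of the deck's open front edge, at deck height (x = -100 mm in the stand's frame); the lid's rim overhangs this edge, with 60 mm of free height under the rim, down to the bare bench
- stand_empty_short (a point): midway between the tops of the two short tines (steel, 8 mm diameter, at x = -26, y = +-30 mm in the stand's frame), which end flush with the deck, 60 mm above the bench. The lid slides over them and is tipped over them
- stand_empty_tall (a point): midway between the two tall tines (steel, 8 mm diameter, y = +-35 mm) at 46 mm height; from here they lean 12 degrees towards the stand's +x; their tops are 144 mm above the bench. At this height too lie the tops of the two rails (along x, at y = +-30 mm, x = -30 to 36 mm) on which the standing lid's edge rests; the slot between and under the rails is open
- stand_empty_home (a point): where the middle of the flat lid is when it has been slid along the stand's +x until its rim rests against both tall tines (x = -56, y = 0 mm in the stand's frame); its near rim then overhangs the deck's front by 21 mm. Lifting that rim tips the lid over the short tines while its far rim slides down into the slot
- stand_empty_seat (a point): where the lid's middle is when it stands properly in stand_empty (x = 4, y = 0, z = 103 mm in the stand's frame); the lid then leans 12 degrees or a little more past vertical towards +x
- stand_full: an identical stand, fixed beside the other, which already holds a stood lid; either of the two may be on the left
- lid_stood: an identical lid already standing in stand_full, loose; leave it alone. Origin: centre of the face that looks to the stand's open front
- beaker: glass beaker, 90 mm diameter, 110 mm tall, loose, standing by; origin at the centre of its underside
- bottle: amber bottle, 66 mm diameter, 150 mm tall, loose, standing by; origin at the centre of its underside
Things that resemble listed ones, but are neither listed nor needed, are in the scene too. What is shaped like the lid but brown or purple is not meant. What is shaped like the stand_empty but black is not meant.

How it is judged (in metres and radians):
At the end, for the whole second after the job is handed in: the lid stands on edge in the slot of stand_empty, its faces looking along the stand's x (10 degrees), tipped up and leaning within about 23 degrees of vertical, its middle within 20 mm (x), 12 mm (y) and 8 mm (height) of stand_empty_seat, at rest (angle between lid's own z axis and vertical between 1.2 and 1.97 rad and x of lid_center in the frame of stand_empty_seat between -0.02 and 0.02 m and y of lid_center in the frame of stand_empty_seat between -0.012 and 0.012 m and z of lid_center in the frame of stand_empty_seat between -0.008 and 0.008 m and angle between the z axis of lid and the y axis of stand_empty, either way round above 1.4 rad and linear speed of lid below 0.02 m/s and angular speed of lid below 0.2 rad/s); the robot touches nothing.
It fails at once if the lid already standing is disturbed (moved over 15 mm) (distance of lid_stood from where it was at the start of the episode above 0.015 m).
It fails at once if the beaker is moved over 20 mm (distance of beaker from where it was at the start of the episode above 0.02 m).
It fails at once if the bottle is moved over 20 mm (distance of bottle from where it was at the start of the episode above 0.02 m).
It also fails if it takes over 48 s, if anything falls off the work surface, if the arm or the gripper's body presses on something with over 40 N, if the wrist force passes 120 N, or if a joint passes its speed limit or range.

### The arm

A 6-joint arm with a two-finger parallel gripper is mounted at the origin on the work surface. World frame = base frame: x ahead of the robot, y to its left, z up, the work surface at z = 0. Lengths are in mm, angles in rad, forces in N, time in s.
With the tool pointing down it reaches from about 400 to 925 mm from the base axis. Payload 3.4 kg.
Tool frame: the origin (TCP) lies midway between the tips of the shut fingers; the grasp point (between the pads) lies 19 mm behind it; z points along the fingers, y is the line along which they close (so a half turn about z gives the same grasp; the last joint's range is limited). The gripper opens to 85 mm and grips with 20 to 120 N. Pads are 22 mm wide; open, the fingers measure 114 mm over their backs; the gripper's body (76 mm by 85 mm) begins 54 mm behind the grasp point. The pads swing forward as they close: fully open they stand 13 mm farther back than shut.
Start: joints at [-1.226, 0.307, 1.506, -0, 1.328, -0.073], TCP at [233.284, -525.557, 231.305] pointing down, gripper open.
Joint ranges: [-3.12, 3.12], [-1.05, 2.28], [0.14, 2.33], [-1.42, 4.57], [0.1, 2.73], [-2.68, 2.68]. Speed limits (rad/s): [2.57, 2.57, 3.14, 3.14, 3.14, 3.14].

### API

Orientations are given as a unit quaternion [w, x, y, z].
In Python, from workcell import env, viewer, ticket gives the robot as it stands.
- The arm moves only by the tool jog_arm, never from a script. Its argument "targets" is one flat list of numbers, 7 for each row, row after row: the shift along the tool's x, y, z normalised to -1 to 1, where 1 is 0.05 m, then the turn, a rotation vector about the tool's x, y, z normalised to -1 to 1, where 1 is 0.1 rad, then the opening, from 0 (shut) to 1 (fully open). A call has 1 to 5 rows; each row shifts and turns the commanded pose from where the row before left it, along the tool's axes as they then stand; what a row does not reach is not made up. A row lasts 1/8 s, in which the tool goes at most 62.5 mm and 10.7 degrees, less where a joint would pass 70% of its speed; a pose out of reach is approached as far as the arm can. A call with a number of a shift or a turn outside -1 to 1 is refused whole. A call with a gripper value outside its range is refused whole. The fingers move at their own pace and stop on an object; the grip force is fixed at half the most. Time passes only in rows, so rows that do not move let the fingers close. It gives the time, the measured TCP pose, the force and the opening at its end, in the units of the state.
- env.read_state(): the state, without advancing time (a new reading comes with each control period).
- viewer.get_image(name): name is "scene" or "top"; returns the picture (480x640x3 uint8, red, green, blue); there is no depth.
- viewer.calibration(name): a dict with "intrinsics" (3x3 intrinsics, pixels), "k1" (the pictures are not rectified: a ray, as slopes to the right and down, at radius r is drawn at 1 + k1 r^2 times it, then the intrinsics apply), "R" (3x3) and "t" (3): a world point X has camera coordinates R X + t. Camera axes: x right, y down, z forward; pixel columns grow to the right and rows downward; lengths in mm; the calibration is good to about 2 mm. A picture is of the moment at which its call begins. calibration takes no time and is no camera call.
- ticket.job_done(): hands the job in, once; it reports no verdict.
The state is a dict: "t": time; "joint_positions": joint angles; "dq": joint speeds; "tau": joint torques, N m; "eef_pos": TCP position; "tool_rot": TCP orientation; "ft_force": force on the tool from outside, world axes, zero at the start; "wrist_torque": the same for the moment, N m; "opening": finger opening in mm.
Only numpy, scipy, OpenCV 4.12 (cv2) and the standard library are available. Lean on these libraries where they do the work, as an engineer would, in place of code of your own. Each camera call takes 0.05 s, during which the arm holds its last target. There are 200 camera calls.

## Working session

There is one attempt and no reset: what is moved stays moved. The work goes in short steps, Python scripts to look and compute and a tool call to move; the robot and the scene stay as the last step left them, time stands still between calls to the robot, and variables do not carry over. Pictures are saved under pics/ and viewed, on a budget of 10 in all, crops included, one or two more only if the job needs it, and the job is handed in when it is done.

Besides the shell and the picture viewer there is one more tool, called by a JSON object that holds its "api" and its "payload". jog_arm: Moves the arm, as the interface text tells. Its arguments: {"type":"object","properties":{"targets":{"type":"array"}},"required":["targets"]}

```bash
ls; mkdir -p pics
python3 - <<'E'
from workcell import env, viewer
import cv2
for n in("scene","top"):
    im=viewer.get_image(n); cv2.imwrite(f"pics/{n}0.png",im[:,:,::-1]); c=viewer.calibration(n); print(n,{k:(v.tolist() if hasattr(v,'tolist') else v) for k,v in c.items()})
print(env.read_state())
E
```

```text
pics
scene {'intrinsics': [[446.56970219278236, 0.0, 321.29392727152816], [0.0, 446.56970219278236, 242.55014893639085], [0.0, 0.0, 1.0]], 'k1': -0.07161116543503178, 'R': [[-0.056435906087533155, 0.9983216973944635, -0.01299142084288152], [0.8143001858706498, 0.03849618787861954, -0.5791659959025908], [-0.5776938599250513, -0.04326467416093352, -0.8151061109908598]], 't': [-28.522978155138446, -427.78144433213464, 1408.6366280889777]}
top {'intrinsics': [[539.592085333923, 0.0, 320.9736184164192], [0.0, 539.592085333923, 241.09173822348473], [0.0, 0.0, 1.0]], 'k1': -0.09850932498981885, 'R': [[-0.0005909462777567101, -0.9999794983053014, 0.006376029452160738], [-0.9840956410756124, -0.0005510924675332898, -0.1776385811502439], [0.1776384530400903, -0.006379597649557834, -0.9840751397811823]], 't': [58.6698822817329, 561.3943082963955, 1226.8315717382318]}
{'t': 0.1, 'joint_positions': array([-1.22649839e+00,  3.07472025e-01,  1.50751989e+00,  2.39290230e-05,
        1.32838422e+00, -7.35037756e-02]), 'dq': array([ 0.00047406, -0.00233767, -0.00412312,  0.00106994, -0.00028172,
       -0.00039649]), 'tau': array([ 2.98432751e-04, -4.58530855e+01, -2.52609354e+01, -2.99054584e-06,
        5.60551693e-03,  2.39997206e-05]), 'eef_pos': array([ 233.0854921 , -524.9743898 ,  230.49675309]), 'tool_rot': array([-8.85147410e-04,  9.78259660e-01,  2.07381874e-01, -1.08864757e-04]), 'ft_force': array([ 0.31389209,  0.32721096, -0.37884508]), 'wrist_torque': array([-0.00640707,  0.01020012, -0.01188649]), 'opening': 85.22253145083789}
```

View pics/scene0.png

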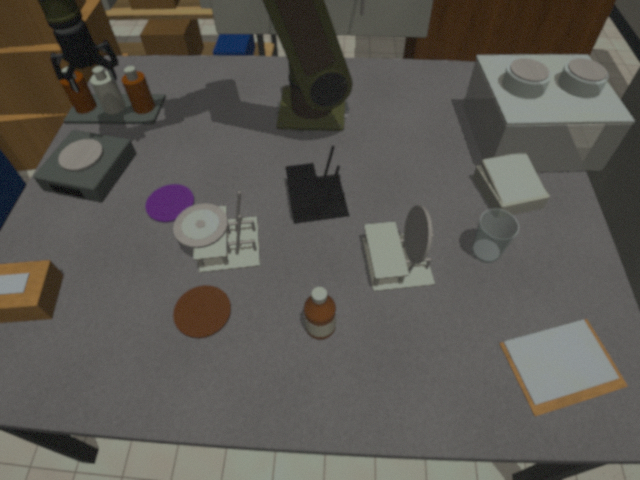

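View pics/top0.png

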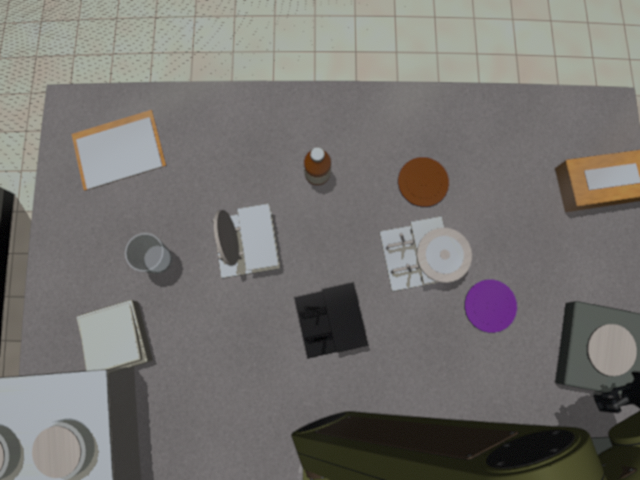

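The scene view shows the stand with the flat lid near (200,225) and its tines to the right. In the top view the lid is at about (444,255), with tines at (400,245) and (405,270). I'll enlarge both.

Run:
```python
import cv2,numpy as np
a=cv2.imread("pics/top0.png")[205:300,370:490]; b=cv2.imread("pics/scene0.png")[180:285,160:280]
f=lambda i:cv2.resize(i,None,fx=6,fy=6,interpolation=cv2.INTER_CUBIC)
cv2.imwrite("pics/a.png",f(a)); cv2.imwrite("pics/b.png",f(b)[:600])
```

```text
(no output)
```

View pics/a.png

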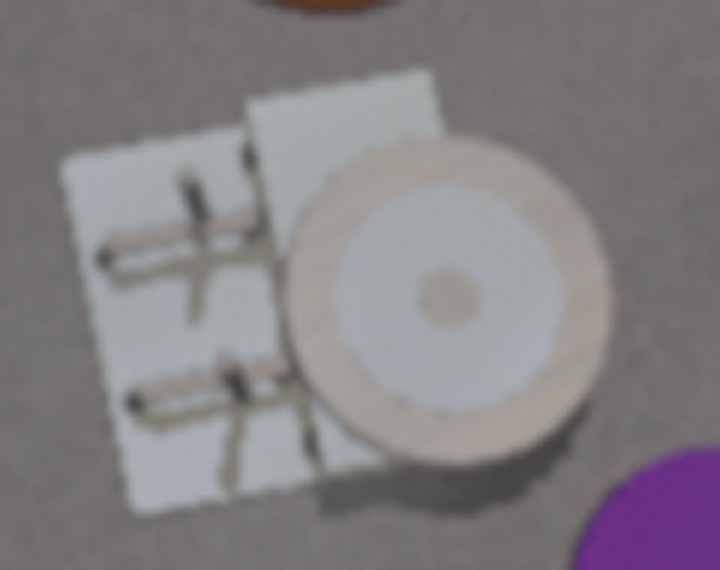

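View pics/b.png

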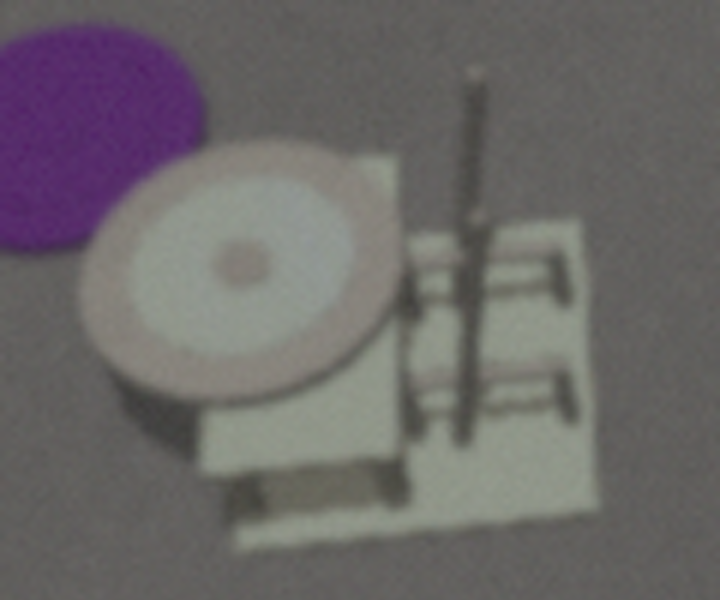

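Crop a shows the lid centre dot at (450,298), foot plate corners at (62,160) and (135,515), and deck corners at (248,100) and (430,70). Crop b shows the lid dot at (243,265), foot corners at (598,505), (580,222) and (235,548), and tine tops at (475,72) and (478,215). Next I fit the stand pose.

```bash
cat > h.py <<'E'
import numpy as np, cv2
from workcell import env, viewer
from scipy.optimize import least_squares
from scipy.spatial.transform import Rotation as Ro
C={n:viewer.calibration(n) for n in("scene","top")}
def proj(n,X):
    c=C[n];k=np.array([c["k1"],0,0,0.])
    R,t=np.array(c["R"]),np.array(c["t"],float)
    return cv2.projectPoints(np.atleast_2d(X).astype(float),cv2.Rodrigues(R)[0],t,np.array(c["intrinsics"]),k)[0][:,0]
def uncrop(p,off,s=6): return (np.array(p,float)+.5)/s-.5+off
def onplane(n,uv,z): return least_squares(lambda p:(proj(n,[p[0],p[1],z])-uv).ravel(),[500,-200]).x
def stand(p,P):
    c,s=np.cos(p[2]),np.sin(p[2]);P=np.atleast_2d(P)
    return np.c_[p[0]+c*P[:,0]-s*P[:,1],p[1]+s*P[:,0]+c*P[:,1],P[:,2]]
E
python3 - <<'E'
from h import *
T=[((45,-75,6),(62,160)),((45,75,6),(135,515)),((-24,-75,60),(248,100)),((-100,-75,60),(430,70)),((36,-30,46),(103,258)),((36,30,46),(133,402)),((20.8,-35,144),(187,177)),((20.8,35,144),(228,360))]
S=[((45,-75,6),(598,508)),((45,75,6),(580,220)),((-100,-75,6),(237,548)),((-24,-75,60),(395,462)),((-100,-75,60),(200,472)),((-24,75,60),(397,157)),((20.8,35,144),(475,70)),((20.8,-35,144),(478,215))]
def res(p,sets):
    return np.concatenate([(proj(n,stand(p,[a for a,_ in L]))-uncrop([b for _,b in L],o)) for n,L,o in sets])
t=("top",T,(370,205));s=("scene",S,(160,180))
for sets in([t],[s],[t,s]):
    f=least_squares(lambda p:res(p,sets).ravel(),[520,-150,1.7],loss='soft_l1');print(f.x);print(res(f.x,sets).round(1).tolist())
p=f.x
for n,uv,o in(("top",(450,298),(370,205)),("scene",(243,265),(160,180))):
    q=onplane(n,uncrop(uv,o),68); d=q-p[:2];c,si=np.cos(p[2]),np.sin(p[2]);print(n,q,"in stand",c*d[0]+si*d[1],-si*d[0]+c*d[1])
E
```

```text
[ 528.60598971 -143.01938419    1.74962702]
[[-0.6, -0.1], [-0.6, 0.6], [-0.6, 0.4], [0.0, -0.1], [1.9, -2.1], [2.0, -1.5], [-0.0, 0.4], [-0.3, 0.9]]
[ 531.68038891 -143.76533861    1.75654381]
[[0.0, -0.0], [0.2, -0.7], [-0.7, 0.3], [0.7, -1.7], [-0.2, 0.4], [0.0, -0.8], [-0.1, 1.0], [0.1, 0.6]]
[ 529.94090784 -143.65282837    1.75611028]
[[-0.5, -0.5], [-0.1, 0.1], [-0.6, -0.2], [0.0, -0.9], [2.1, -2.6], [2.3, -1.9], [0.2, -0.1], [0.0, 0.4], [0.1, -0.6], [0.3, -1.2], [-0.5, -0.3], [0.8, -2.3], [0.0, -0.2], [0.2, -1.3], [0.1, 0.4], [0.3, -0.0]]
top [ 527.05760286 -230.23724351] in stand -84.57069219373157 18.787560092913992
scene [ 529.59916678 -229.61736569] in stand -84.42972380373702 16.175296027502444
```

Stand origin is about (529.8,-143.6) with yaw 1.756, and the lid sits at stand (-84.5, 17.5).

Plan: turn the tool horizontal along the stand's +x, grip the overhanging rim, lift, turn the lid vertical, and lower it onto the rails.

```bash
cat >> h.py <<'E'
SP=np.array([529.8,-143.6,1.756])
ex=np.array([np.cos(SP[2]),np.sin(SP[2]),0]);ey=np.array([-ex[1],ex[0],0]);ez=np.array([0,0,1.])
def toolrot(a):
    """a: angle of tool z below stand +x (0 horizontal, 90 down); tool x = -stand y"""
    a=np.radians(a);z=np.cos(a)*ex-np.sin(a)*ez;x=-ey
    return Ro.from_matrix(np.c_[x,np.cross(z,x),z])
def rot(s): return Ro.from_quat(np.roll(s["tool_rot"],-1))
def plan(p_st,a,op,n=None,start=None):
    s=env.read_state();p,R=(np.array(s["eef_pos"]),rot(s)) if start is None else start
    T=stand(SP,p_st)[0];RT=toolrot(a)
    rv=(R.inv()*RT).as_rotvec();d=T-p
    m=int(np.ceil(max(np.linalg.norm(d)/50,np.abs(rv).max()/.1,1)));n=max(n or m,m)
    rows=[]
    for i in range(n):
        r=np.round(np.r_[R.inv().apply((T-p)/(n-i))/50,(R.inv()*RT).as_rotvec()/(n-i)/.1,op],2)
        rows.append(r);p=p+R.apply(r[:3]*50);R=R*Ro.from_rotvec(r[3:6]*.1)
    for k in range(0,n,5): print([float(v) for r in rows[k:k+5] for v in r])
    return p,R
def where():
    s=env.read_state();d=np.array(s["eef_pos"])-[SP[0],SP[1],0];R=rot(s);z=R.apply([0,0,1]);x=R.apply([1,0,0])
    print("t",round(s["t"],2),"stand",np.round([d@ex,d@ey,d[2]],1),"pitch",np.degrees(np.arctan2(-z[2],z@ex)).round(1),"zy",(z@ey).round(3),"xz",x[2].round(3),"q",np.round(s["joint_positions"],2),"F",np.round(s["ft_force"],1),"op",round(s["opening"],1))
E
python3 - <<'E'
from h import *
where();plan((-200,17,200),0,0.5)
print(onplane("top",(490,305),8))
E
```

```text
t 0.1 stand [-320.2  361.9  230.5] pitch 89.9 zy 0.0 xz 0.0 q [-1.23  0.31  1.51  0.    1.33 -0.07] F [ 0.3  0.3 -0.4] op 85.2
[0.45, -0.05, 0.04, 0.98, 0.11, 0.11, 0.5, 0.45, -0.05, 0.05, 0.98, 0.11, 0.11, 0.5, 0.45, -0.05, 0.06, 0.98, 0.12, 0.11, 0.5, 0.45, -0.05, 0.07, 0.97, 0.11, 0.11, 0.5, 0.45, -0.04, 0.08, 0.98, 0.12, 0.11, 0.5]
[0.45, -0.04, 0.09, 0.97, 0.12, 0.12, 0.5, 0.45, -0.04, 0.09, 0.98, 0.11, 0.11, 0.5, 0.45, -0.03, 0.1, 0.97, 0.12, 0.12, 0.5, 0.44, -0.03, 0.11, 0.98, 0.11, 0.11, 0.5, 0.44, -0.02, 0.12, 0.97, 0.12, 0.12, 0.5]
[0.44, -0.01, 0.13, 0.98, 0.11, 0.11, 0.5, 0.44, -0.01, 0.13, 0.97, 0.12, 0.12, 0.5, 0.44, 0.0, 0.14, 0.98, 0.11, 0.11, 0.5, 0.44, 0.01, 0.14, 0.97, 0.12, 0.12, 0.5, 0.43, 0.02, 0.14, 0.98, 0.11, 0.11, 0.5]
[0.43, 0.02, 0.15, 0.97, 0.12, 0.12, 0.5]
[ 411.66391028 -351.611043  ]
```

{"api": "jog_arm", "payload": {"targets": [0.45,-0.05,0.04,0.98,0.11,0.11,0.5,0.45,-0.05,0.05,0.98,0.11,0.11,0.5,0.45,-0.05,0.06,0.98,0.12,0.11,0.5,0.45,-0.05,0.07,0.97,0.11,0.11,0.5,0.45,-0.04,0.08,0.98,0.12,0.11,0.5]}}

```text
t: 0.72
eef_pos: [332.3, -468.1, 220.8]
tool_rot: [-0.244, 0.954, 0.174, -0.023]
ft_force: [0.9, -0.5, -0.2]
opening: 42.8
```

{"api": "jog_arm", "payload": {"targets": [0.45,-0.04,0.09,0.97,0.12,0.12,0.5,0.45,-0.04,0.09,0.98,0.11,0.11,0.5,0.45,-0.03,0.1,0.97,0.12,0.12,0.5,0.44,-0.03,0.11,0.98,0.11,0.11,0.5,0.44,-0.02,0.12,0.97,0.12,0.12,0.5]}}

```text
t: 1.35
eef_pos: [431.7, -411.7, 211.2]
tool_rot: [-0.471, 0.872, 0.129, -0.044]
ft_force: [0.5, -0.1, 0.2]
opening: 42.7
```

Run:
```python
from h import *
where();plan((-200,17,200),0,0.5)
```

```text
t 1.35 stand [-245.5  145.8  211.2] pitch 33.6 zy 0.045 xz 0.045 q [-1.    0.86  0.93  0.36  2.28  0.37] F [ 0.5 -0.1  0.2] op 42.7
[0.44, -0.02, 0.13, 0.97, 0.11, 0.11, 0.5, 0.44, -0.01, 0.13, 0.97, 0.12, 0.11, 0.5, 0.43, 0.0, 0.14, 0.97, 0.11, 0.12, 0.5, 0.43, 0.01, 0.14, 0.98, 0.12, 0.11, 0.5, 0.43, 0.02, 0.15, 0.97, 0.11, 0.12, 0.5]
[0.44, 0.03, 0.15, 0.98, 0.12, 0.11, 0.5]
```

{"api": "jog_arm", "payload": {"targets": [0.44,-0.02,0.13,0.97,0.11,0.11,0.5,0.44,-0.01,0.13,0.97,0.12,0.11,0.5,0.43,0.0,0.14,0.97,0.11,0.12,0.5,0.43,0.01,0.14,0.98,0.12,0.11,0.5,0.43,0.02,0.15,0.97,0.11,0.12,0.5]}}

```text
t: 1.98
eef_pos: [529.8, -354.7, 201.7]
tool_rot: [-0.669, 0.737, 0.076, -0.062]
ft_force: [-0.1, -0.5, 0.2]
opening: 42.7
```

{"api": "jog_arm", "payload": {"targets": [0.44,0.03,0.15,0.98,0.12,0.11,0.5,0,0,0,0,0,0,0.5]}}

```text
t: 2.22
eef_pos: [549.9, -341.8, 197.0]
tool_rot: [0.705, -0.703, -0.065, 0.067]
ft_force: [0.5, -0.8, 0.9]
opening: 42.6
```

Run:
```python
from h import *
where()
im=[viewer.get_image(n)[:,:,::-1] for n in("scene","top")]
for n,i in zip("st",im): cv2.imwrite(f"pics/{n}1.png",i)
cv2.imwrite("pics/c1.png",np.hstack([cv2.resize(im[0][80:380,80:330],None,fx=1.5,fy=1.5),cv2.resize(im[1][180:480,330:580],None,fx=1.5,fy=1.5)]))
plan((-200,17,100),0,0.5)
```

```text
t 2.23 stand [-198.5   16.7  197. ] pitch -0.1 zy 0.002 xz -0.002 q [-0.9   1.16  0.79  0.96  2.53  0.87] F [ 0.5 -0.8  0.9] op 42.6
[0.01, 0.67, 0.0, 0.01, 0.0, 0.0, 0.5, 0.0, 0.67, 0.0, 0.01, 0.01, 0.0, 0.5, 0.01, 0.66, 0.0, 0.01, 0.0, 0.01, 0.5]
```

View pics/c1.png

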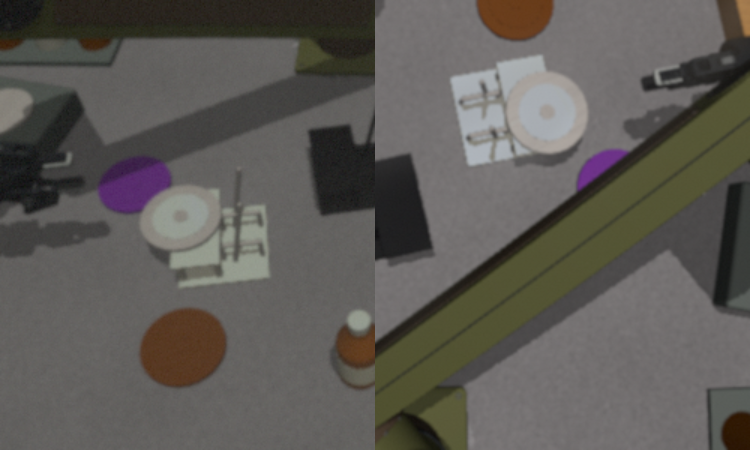

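Tool is horizontal and in line with the lid. Its tip is at (650,82) in the right panel, with the forearm clear of the stands and lids. Descending in steps.

{"api": "jog_arm", "payload": {"targets": [0.01,0.67,0.0,0.01,0.0,0.0,0.5,0.0,0.67,0.0,0.01,0.01,0.0,0.5,0.01,0.66,0.0,0.01,0.0,0.01,0.5,0,0,0,0,0,0,0.5]}}

```text
t: 2.82
eef_pos: [549.5, -343.9, 99.7]
tool_rot: [0.704, -0.704, -0.064, 0.065]
ft_force: [0.2, 0.5, 0.3]
opening: 42.5
```

Run:
```python
from h import *
where(); print(env.read_state()["tau"])
im=[viewer.get_image(n)[:,:,::-1] for n in("scene","top")]
for n,i in zip("st",im): cv2.imwrite(f"pics/{n}2.png",i)
cv2.imwrite("pics/c2.png",np.hstack([cv2.resize(im[0][80:380,0:250],None,fx=1.6,fy=1.6),cv2.resize(im[1][180:480,390:640],None,fx=1.6,fy=1.6)]))
plan((-165,17,66),4,0.5)
```

```text
t 2.83 stand [-200.5   17.5   99.7] pitch -0.1 zy -0.002 xz -0.002 q [-0.9   1.27  0.77  0.87  2.48  0.75] F [0.2 0.5 0.3] op 42.5
[ 5.91882295e-02 -8.04589248e+01 -1.61773539e+01  2.37764977e+00
  4.21092153e+00 -1.20902709e-01]
[-0.0, 0.36, 0.36, -0.34, -0.01, 0.01, 0.5, -0.0, 0.36, 0.38, -0.34, -0.0, 0.01, 0.5]
```

View pics/c2.png

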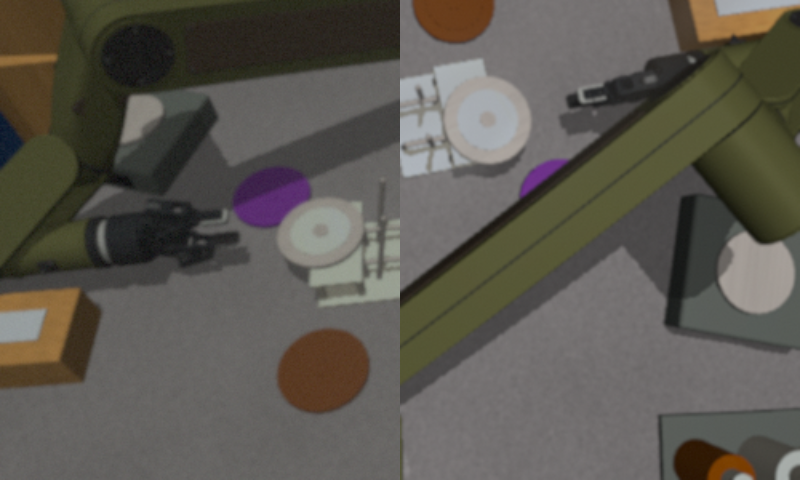

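Tool at (590,95) in the right panel. The orange box at (690,48) is close to the wrist's path, so I'll yaw the tool 15° away from it and approach the rim from there.

```bash
python3 - <<'E'
s=open("h.py").read()
s=s.replace("def toolrot(a):","def toolrot(a,psi=0):").replace("return Ro.from_matrix(np.c_[x,np.cross(z,x),z])","return Ro.from_rotvec([0,0,np.radians(psi)])*Ro.from_matrix(np.c_[x,np.cross(z,x),z])")
s=s.replace("def plan(p_st,a,op,n=None,start=None):","def plan(p_st,a,op,n=None,start=None,psi=0):").replace("RT=toolrot(a)","RT=toolrot(a,psi)")
open("h.py","w").write(s)
E
python3 - <<'E'
from h import *
st=plan((-165,40,98),2,0.5,psi=-15);print(st[0]);plan((-162,39,66),2,.5,start=st,psi=-15)
E
```

```text
[-0.15, 0.03, 0.24, -0.11, 0.87, 0.02, 0.5, -0.18, 0.03, 0.23, -0.11, 0.87, 0.02, 0.5, -0.19, 0.02, 0.21, -0.11, 0.87, 0.02, 0.5]
[ 520.84684493 -313.0125308    98.01360302]
[0.0, 0.64, 0.08, -0.0, -0.0, 0.0, 0.5]
```

{"api": "jog_arm", "payload": {"targets": [-0.15,0.03,0.24,-0.11,0.87,0.02,0.5,-0.18,0.03,0.23,-0.11,0.87,0.02,0.5,-0.19,0.02,0.21,-0.11,0.87,0.02,0.5,0,0.3,0,0,0,0,0.5,0,0.34,0.04,0,0,0,0.5]}}

```text
t: 3.55
eef_pos: [522.0, -312.3, 64.8]
tool_rot: [-0.693, 0.72, -0.027, 0.027]
ft_force: [0.7, 0.2, -0.2]
opening: 42.6
```

{"api": "jog_arm", "payload": {"targets": [0,0,0,0,0,0,0.4]}}

```text
t: 3.68
eef_pos: [521.9, -311.0, 63.9]
tool_rot: [-0.695, 0.718, -0.027, 0.026]
ft_force: [-0.7, 1.8, 4.4]
opening: 34.1
```

Run:
```python
from h import *
where(); print(env.read_state()["tau"])
im=[viewer.get_image(n)[:,:,::-1] for n in("scene","top")]
for n,i in zip("st",im): cv2.imwrite(f"pics/{n}3.png",i)
cv2.imwrite("pics/c3.png",np.hstack([cv2.resize(im[0][150:330,20:220],None,fx=2,fy=2),cv2.resize(im[1][180:360,380:580],None,fx=2,fy=2)]))
plan((-117,26.6,66),2,0.4,psi=-15)
```

```text
t 3.67 stand [-163.1   38.6   63.9] pitch 1.9 zy -0.257 xz -0.0 q [-0.99  1.19  1.1   0.84  2.18  0.59] F [-0.7  1.8  4.4] op 34.1
[ -0.93256652 -72.4962616  -11.62088871   2.44584069   3.96789774
  -0.12917481]
[-0.0, -0.08, 0.95, -0.02, 0.02, -0.01, 0.4]
```

View pics/c3.png

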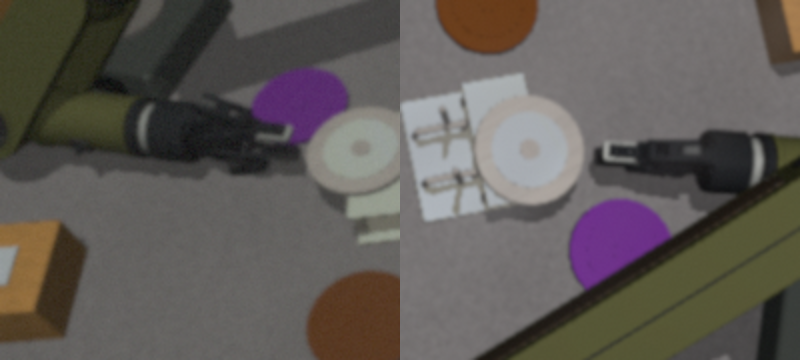

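Fingers are level with the rim and in line with the lid centre (right panel: tool line v≈152, lid centre (530,148)). Advancing over the rim.

{"api": "jog_arm", "payload": {"targets": [0,-0.03,0.48,-0.01,0,0,0.4,0,-0.03,0.47,-0.01,0,0,0.4,0,0,0,0,0,0,0.4]}}

```text
t: 4.15
eef_pos: [525.6, -262.1, 64.9]
tool_rot: [-0.694, 0.719, -0.028, 0.025]
ft_force: [-0.6, -0.3, 0.1]
opening: 34.0
```

Run:
```python
from h import *
where()
```

```text
t 4.15 stand [-115.7   26.    64.9] pitch 2.1 zy -0.256 xz -0.002 q [-0.96  1.16  1.21  0.83  2.11  0.54] F [-0.6 -0.3  0.1] op 34.0
```

No contact force. Closing.

{"api": "jog_arm", "payload": {"targets": [0,0,0,0,0,0,0.1,0,0,0,0,0,0,0,0,0,0,0,0,0,0,0,0,0,0,0,0,0]}}

```text
t: 4.65
eef_pos: [525.0, -264.3, 66.1]
tool_rot: [-0.694, 0.719, -0.028, 0.027]
ft_force: [0.4, -2.5, 3.1]
opening: 7.2
```

Run:
```python
from h import *
where()
st=plan((-117,26.6,170),2,0,psi=-15)
```

```text
t 4.65 stand [-117.7   27.    66.1] pitch 2.1 zy -0.26 xz -0.001 q [-0.96  1.15  1.21  0.83  2.11  0.54] F [ 0.4 -2.5  3.1] op 7.2
[0.0, -0.69, -0.02, 0.0, -0.0, -0.0, 0.0, 0.0, -0.69, -0.02, 0.0, -0.01, -0.0, 0.0, 0.0, -0.7, -0.02, 0.0, -0.0, -0.01, 0.0]
```

Gripped at 7.2 mm opening. Lifting straight up, then turning the lid vertical in front of the tines at height.

{"api": "jog_arm", "payload": {"targets": [0,-0.2,-0.02,0,0,0,0,0,-0.5,-0.05,0,0,0,0,0,-0.7,-0.05,0,0,0,0,0,-0.7,-0.05,0,0,0,0,0,0,0,0,0,0,0]}}

```text
t: 5.28
eef_pos: [525.0, -269.0, 174.3]
tool_rot: [-0.692, 0.721, -0.027, 0.028]
ft_force: [0.6, -0.9, -4.0]
opening: 6.9
```

Run:
```python
from h import *
where()
im=[viewer.get_image(n)[:,:,::-1] for n in("scene","top")]
for n,i in zip("st",im): cv2.imwrite(f"pics/{n}4.png",i)
cv2.imwrite("pics/c4.png",np.hstack([cv2.resize(im[0][130:330,60:260],None,fx=2,fy=2),cv2.resize(im[1][180:380,350:550],None,fx=2,fy=2)]))
st=plan((-130,5,265),102,0,psi=0)
```

```text
t 5.28 stand [-122.4   27.9  174.3] pitch 2.4 zy -0.259 xz 0.003 q [-0.96  1.01  1.23  0.89  2.19  0.65] F [ 0.6 -0.9 -4. ] op 6.9
[0.03, -0.1, -0.01, -0.96, -0.1, -0.13, 0.0, 0.03, -0.1, -0.02, -0.96, -0.1, -0.13, 0.0, 0.03, -0.1, -0.03, -0.96, -0.1, -0.13, 0.0, 0.03, -0.1, -0.04, -0.96, -0.1, -0.13, 0.0, 0.03, -0.09, -0.04, -0.96, -0.1, -0.13, 0.0]
[0.03, -0.09, -0.05, -0.96, -0.1, -0.13, 0.0, 0.03, -0.08, -0.06, -0.96, -0.1, -0.13, 0.0, 0.03, -0.08, -0.07, -0.96, -0.1, -0.13, 0.0, 0.03, -0.07, -0.08, -0.96, -0.1, -0.13, 0.0, 0.03, -0.06, -0.08, -0.96, -0.1, -0.13, 0.0]
[0.03, -0.05, -0.09, -0.96, -0.1, -0.13, 0.0, 0.03, -0.04, -0.1, -0.96, -0.1, -0.13, 0.0, 0.03, -0.03, -0.1, -0.97, -0.1, -0.13, 0.0, 0.03, -0.02, -0.1, -0.96, -0.1, -0.14, 0.0, 0.03, -0.01, -0.1, -0.97, -0.1, -0.13, 0.0]
[0.03, 0.0, -0.1, -0.96, -0.1, -0.14, 0.0, 0.04, 0.01, -0.11, -0.97, -0.1, -0.13, 0.0, 0.03, 0.02, -0.1, -0.96, -0.11, -0.14, 0.0]
```

View pics/c4.png

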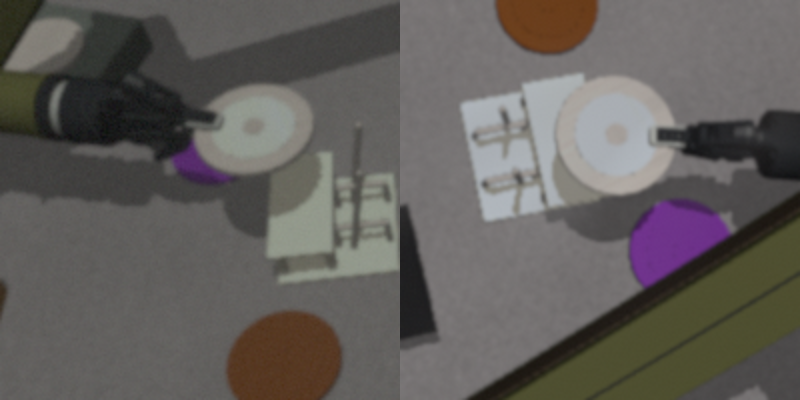

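The lid is held flat: its centre is at (617,135) and the fingertip at (652,135) in the right panel. Turning now.

{"api": "jog_arm", "payload": {"targets": [0.03,-0.1,-0.01,-0.96,-0.1,-0.13,0.0,0.03,-0.1,-0.02,-0.96,-0.1,-0.13,0.0,0.03,-0.1,-0.03,-0.96,-0.1,-0.13,0.0,0.03,-0.1,-0.04,-0.96,-0.1,-0.13,0.0,0.03,-0.09,-0.04,-0.96,-0.1,-0.13,0.0]}}

```text
t: 6.0
eef_pos: [531.1, -270.0, 195.1]
tool_rot: [-0.502, 0.865, 0.006, 0.022]
ft_force: [0.0, -0.5, -3.2]
opening: 6.9
```

{"api": "jog_arm", "payload": {"targets": [0.03,-0.09,-0.05,-0.96,-0.1,-0.13,0.0,0.03,-0.08,-0.06,-0.96,-0.1,-0.13,0.0,0.03,-0.08,-0.07,-0.96,-0.1,-0.13,0.0,0.03,-0.07,-0.08,-0.96,-0.1,-0.13,0.0,0.03,-0.06,-0.08,-0.96,-0.1,-0.13,0.0]}}

```text
t: 6.62
eef_pos: [536.8, -270.0, 221.3]
tool_rot: [-0.281, 0.959, 0.041, 0.017]
ft_force: [-0.3, 0.3, -2.5]
opening: 6.9
```

{"api": "jog_arm", "payload": {"targets": [0.03,-0.05,-0.09,-0.96,-0.1,-0.13,0.0,0.03,-0.04,-0.1,-0.96,-0.1,-0.13,0.0,0.03,-0.03,-0.1,-0.97,-0.1,-0.13,0.0,0.03,-0.02,-0.1,-0.96,-0.1,-0.14,0.0,0.03,-0.01,-0.1,-0.97,-0.1,-0.13,0.0]}}

```text
t: 7.25
eef_pos: [542.5, -270.8, 247.1]
tool_rot: [-0.043, 0.996, 0.074, 0.011]
ft_force: [-0.2, -0.3, -4.0]
opening: 7.1
```

{"api": "jog_arm", "payload": {"targets": [0.03,0.0,-0.1,-0.96,-0.1,-0.14,0.0,0.04,0.01,-0.11,-0.97,-0.1,-0.13,0.0,0.03,0.02,-0.1,-0.96,-0.11,-0.14,0.0,0,0,0,0,0,0,0]}}

```text
t: 7.75
eef_pos: [547.3, -269.5, 262.6]
tool_rot: [0.101, 0.99, 0.094, 0.007]
ft_force: [0.2, 0.4, -3.3]
opening: 6.9
```

Run:
```python
from h import *
where()
st=plan((34,0,262),102,0,n=6)
```

```text
t 7.75 stand [-127.     6.   262.6] pitch 101.6 zy 0.003 xz -0.004 q [-0.43  0.28  1.48 -0.17  1.27  1.  ] F [ 0.2  0.4 -3.3] op 6.9
[0.02, -0.53, -0.11, -0.01, 0.01, 0.01, 0.0, 0.02, -0.53, -0.11, -0.01, 0.0, 0.01, 0.0, 0.02, -0.52, -0.1, -0.01, 0.01, 0.0, 0.0, 0.02, -0.52, -0.11, -0.02, 0.0, 0.01, 0.0, 0.02, -0.53, -0.11, -0.01, 0.01, 0.0, 0.0]
[0.02, -0.52, -0.1, -0.02, 0.0, 0.01, 0.0]
```

{"api": "jog_arm", "payload": {"targets": [0.02,-0.53,-0.11,-0.01,0.01,0.01,0.0,0.02,-0.53,-0.11,-0.01,0.0,0.01,0.0,0.02,-0.52,-0.1,-0.01,0.01,0.0,0.0,0.02,-0.52,-0.11,-0.02,0.0,0.01,0.0,0.02,-0.53,-0.11,-0.01,0.01,0.0,0.0]}}

```text
t: 8.38
eef_pos: [527.9, -138.9, 262.2]
tool_rot: [0.104, 0.99, 0.09, 0.009]
ft_force: [0.5, 0.3, -3.4]
opening: 7.2
```

{"api": "jog_arm", "payload": {"targets": [0.02,-0.52,-0.1,-0.02,0.0,0.01,0.0,0,0,0,0,0,0,0,0,0,0,0,0,0,0]}}

```text
t: 8.75
eef_pos: [525.0, -113.9, 262.5]
tool_rot: [0.106, 0.99, 0.09, 0.011]
ft_force: [0.0, 0.9, -3.5]
opening: 7.1
```

Run:
```python
from h import *
where()
im=[viewer.get_image(n)[:,:,::-1] for n in("scene","top")]
for n,i in zip("st",im): cv2.imwrite(f"pics/{n}5.png",i)
cv2.imwrite("pics/c5.png",np.hstack([cv2.resize(im[0][100:300,140:340],None,fx=2,fy=2),cv2.resize(im[1][170:370,330:530],None,fx=2,fy=2)]))
# predicted lid outline end points in scene
s=env.read_state();R=rot(s);c=np.array(s["eef_pos"])+R.apply([0,0,34.5])
print(proj("scene",[c,c+R.apply([65,0,0]),c-R.apply([65,0,0]),c+R.apply([0,0,65])]).round(1))
st=plan((14.5,0,170),102,0,n=4)
plan((8.5,0,138),102,0,start=st,n=3)
```

```text
t 8.75 stand [ 30.   -0.8 262.5] pitch 102.2 zy -0.001 xz 0.002 q [-0.15  0.2   1.6  -0.21  1.28  1.29] F [ 0.   0.9 -3.5] op 7.1
[[233.4 176.9]
 [233.6 200.4]
 [233.2 155.3]
 [232.1 197.8]]
[-0.01, -0.02, 0.47, 0.01, -0.0, -0.01, 0.0, -0.0, -0.03, 0.47, 0.01, -0.01, -0.01, 0.0, -0.01, -0.02, 0.47, 0.01, -0.0, -0.01, 0.0, -0.0, -0.02, 0.47, 0.02, -0.01, -0.02, 0.0]
[-0.0, -0.01, 0.22, -0.0, 0.0, 0.0, 0.0, -0.0, -0.0, 0.21, -0.0, 0.0, 0.0, 0.0, -0.0, -0.01, 0.22, -0.0, 0.0, 0.0, 0.0]
```

View pics/c5.png

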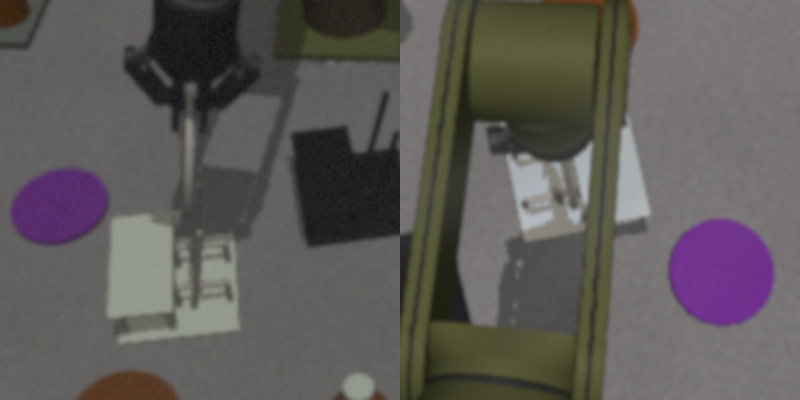

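The lid is held edge-on above the slot: left panel runs from (190,85) to (188,205), within 1–2 px of the prediction. Lowering it.

{"api": "jog_arm", "payload": {"targets": [-0.01,-0.02,0.47,0.01,0,-0.01,0.0,0,-0.03,0.47,0.01,-0.01,-0.01,0.0,-0.01,-0.02,0.47,0.01,0,-0.01,0.0,0,-0.02,0.47,0.02,-0.01,-0.02,0.0,0,0,0,0,0,0,0]}}

```text
t: 9.48
eef_pos: [525.8, -129.3, 168.5]
tool_rot: [0.103, 0.99, 0.092, 0.008]
ft_force: [-0.4, -0.4, -3.3]
opening: 7.0
```

Run:
```python
from h import *
where()
im=[viewer.get_image(n)[:,:,::-1] for n in("scene","top")]
for n,i in zip("st",im): cv2.imwrite(f"pics/{n}6.png",i)
cv2.imwrite("pics/c6.png",cv2.resize(im[0][130:280,170:290],None,fx=4,fy=4,interpolation=cv2.INTER_CUBIC))
s=env.read_state();R=rot(s);c=np.array(s["eef_pos"])+R.apply([0,0,34.5])
print(proj("scene",[c,c+R.apply([65,0,0]),c-R.apply([65,0,0]),c+R.apply([0,0,65])]).round(1))
plan((9,0,138),102,0,n=3)
```

```text
t 9.47 stand [ 14.8   1.3 168.5] pitch 101.9 zy 0.004 xz -0.004 q [-0.19  0.29  1.73 -0.22  1.06  1.3 ] F [-0.4 -0.4 -3.3] op 7.0
[[233.7 206.1]
 [234.1 229. ]
 [233.3 184.9]
 [232.6 224.2]]
[-0.0, -0.01, 0.22, 0.0, -0.0, 0.0, 0.0, -0.01, -0.01, 0.22, 0.0, -0.01, 0.0, 0.0, -0.0, -0.01, 0.22, 0.0, -0.0, 0.0, 0.0]
```

View pics/c6.png

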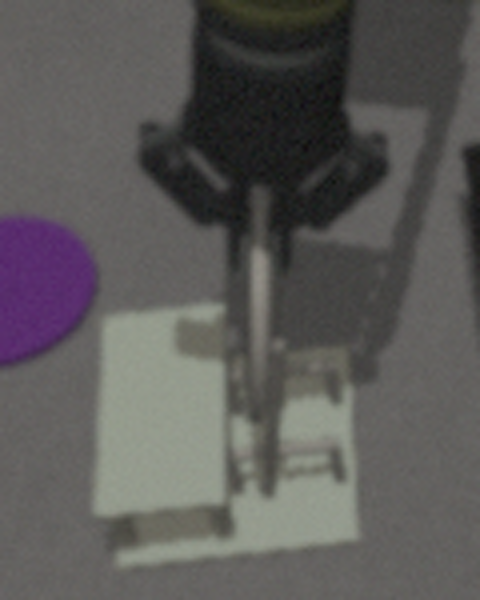

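The lid is entering the slot just in front of the tall tines: lid at (258,330), front tine at (268,450). No contact force yet. Lowering the last part.

{"api": "jog_arm", "payload": {"targets": [0,-0.01,0.22,0,0,0,0.0,0,-0.01,0.22,0,-0.01,0,0.0,0,-0.01,0.22,0,0,0,0.0,0,0,0,0,0,0,0]}}

```text
t: 10.07
eef_pos: [529.0, -134.2, 138.0]
tool_rot: [0.104, 0.99, 0.093, 0.01]
ft_force: [0.5, -0.0, 1.4]
opening: 6.9
```

Run:
```python
from h import *
where()
```

```text
t 10.07 stand [  9.4  -1.  138. ] pitch 102.0 zy -0.001 xz 0.001 q [-0.19  0.33  1.76 -0.24  0.98  1.31] F [ 0.5 -0.   1.4] op 6.9
```

Fz went from -3.3 to +1.4 N, so the lid is touching the rails. I'll press 1 mm more, then open.

{"api": "jog_arm", "payload": {"targets": [0,-0.01,0.03,0,0,0,0.0,0,0,0,0,0,0,0]}}

```text
t: 10.32
eef_pos: [529.2, -134.1, 137.7]
tool_rot: [0.105, 0.99, 0.093, 0.011]
ft_force: [-2.0, 0.6, 9.2]
opening: 7.0
```

{"api": "jog_arm", "payload": {"targets": [0,0,0,0,0,0,0.15,0,0,0,0,0,0,0.3,0,0,0,0,0,0,0.3]}}

```text
t: 10.7
eef_pos: [528.3, -133.8, 136.0]
tool_rot: [0.104, 0.99, 0.093, 0.01]
ft_force: [-0.1, 0.2, 0.5]
opening: 25.6
```

Run:
```python
from h import *
where()
im=viewer.get_image("scene")[:,:,::-1]
cv2.imwrite("pics/c7.png",cv2.resize(im[130:280,170:290],None,fx=4,fy=4,interpolation=cv2.INTER_CUBIC))
plan((23,0,220),102,0.3,n=4)
```

```text
t 10.7 stand [  9.9  -0.4 136. ] pitch 102.0 zy 0.0 xz -0.0 q [-0.19  0.33  1.77 -0.24  0.98  1.32] F [-0.1  0.2  0.5] op 25.6
[-0.0, 0.02, -0.42, -0.0, 0.0, 0.0, 0.3, -0.0, 0.02, -0.43, -0.0, 0.0, 0.0, 0.3, -0.0, 0.03, -0.42, -0.0, 0.0, 0.01, 0.3, -0.01, 0.02, -0.43, -0.0, 0.0, 0.0, 0.3]
```

View pics/c7.png

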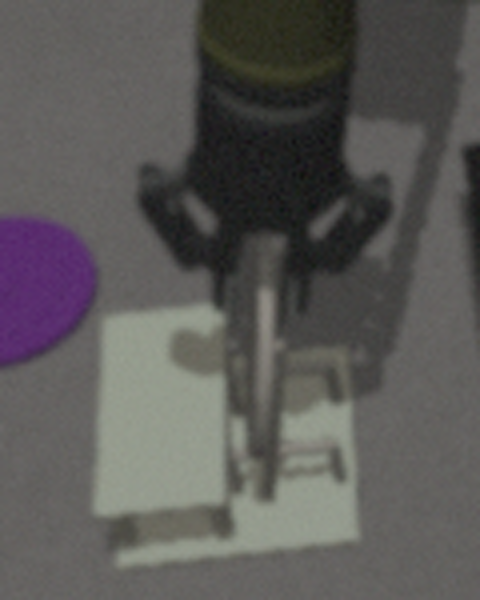

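Fingers are open and the lid (around (262,340)) leans on the tines with no force on the tool. Withdrawing along the tool axis.

{"api": "jog_arm", "payload": {"targets": [0,0.01,-0.3,0,0,0,0.3,0,0.01,-0.4,0,0,0,0.3,0,0.01,-0.45,0,0,0,0.3,0,0.02,-0.6,0,0,0,0.3,0,0,-0.8,0,0,0,0.3]}}

```text
t: 11.38
eef_pos: [523.3, -109.8, 262.7]
tool_rot: [0.104, 0.99, 0.093, 0.009]
ft_force: [1.1, -0.1, 1.1]
opening: 25.5
```

{"api": "jog_arm", "payload": {"targets": [-0.9,0,-0.6,0,0,0,0.3,-0.9,0,0,0,0,0,0.3,-0.9,0,0,0,0,0,0.3,-0.9,0,0,0,0,0,0.3,0,0,0,0,0,0,0.3]}}

```text
t: 12.0
eef_pos: [342.6, -137.0, 291.5]
tool_rot: [0.104, 0.99, 0.092, 0.01]
ft_force: [-0.2, -0.2, 0.3]
opening: 25.2
```

Run:
```python
from h import *
where()
im=[viewer.get_image(n)[:,:,::-1] for n in("scene","top")]
for n,i in zip("st",im): cv2.imwrite(f"pics/{n}8.png",i)
cv2.imwrite("pics/c8.png",np.hstack([cv2.resize(im[0][150:350,160:450],(435,300)),cv2.resize(im[0][180:280,185:285],(360,360))[:300]]))
t=np.linspace(0,2*np.pi,8,endpoint=False);a=np.radians(12)
u=np.array([np.sin(a),0,np.cos(a)]);P=np.array([4,0,103])+65*(np.cos(t)[:,None]*u+np.sin(t)[:,None]*np.array([0,1,0]))
print(((proj("scene",stand(SP,P))-[185,180])*3.6+[435,0]).round().tolist())
```

```text
t 12.0 stand [ 40.9 182.8 291.5] pitch 102.0 zy 0.0 xz -0.0 q [-0.31 -0.09  1.84 -0.19  1.3   1.12] F [-0.2 -0.2  0.3] op 25.2
[[619.0, 60.0], [616.0, 26.0], [613.0, 53.0], [610.0, 119.0], [610.0, 190.0], [612.0, 229.0], [616.0, 210.0], [619.0, 139.0]]
```

View pics/c8.png

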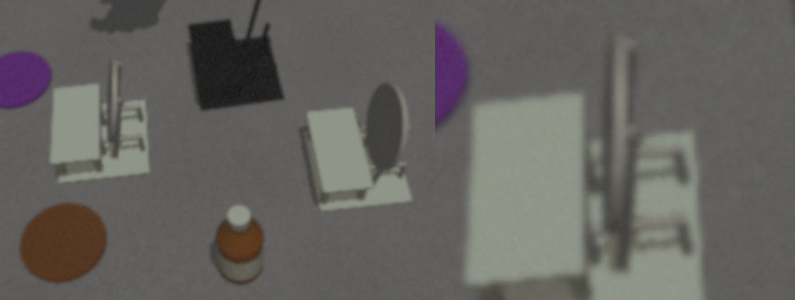

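The lid stands in the slot against the tines, and the other lid, the bottle and the black stand look unmoved. As a quick numeric check, I'll fit the lid's pose by image differencing instead of viewing another picture.

Run:
```python
from h import *
a=cv2.imread("pics/s8.png").astype(float).mean(2);b=cv2.imread("pics/s0.png").astype(float).mean(2)
s4=cv2.imread("pics/s4.png").astype(float).mean(2) if 0 else None
a5=a
sc0=cv2.imread("pics/scene0.png").astype(float).mean(2)
d=cv2.GaussianBlur(np.abs(a-cv2.imread("pics/s4.png").astype(float).mean(2)),(3,3),0)
sub=d[180:256,228:248]
for r in range(0,76,3): print(180+r,"".join("#" if v>25 else "+" if v>12 else "." for v in sub[r]))
# full scene change elsewhere (stood lid, bottle, beaker)
for n,(u0,u1,v0,v1) in dict(stood=(400,435,200,275),bottle=(300,340,285,340),beaker=(470,520,205,265)).items():
    A,B=sc0[v0:v1,u0:u1],a[v0:v1,u0:u1]; print(n,cv2.phaseCorrelate(A,B),np.abs(A-B).mean().round(1))
t=np.linspace(0,2*np.pi,60);al=np.radians(12);u=np.array([np.sin(al),0,np.cos(al)])
for dy in(-8,0,8):
    for off in(0,):
        P=np.array([4,dy,103])+65*(np.cos(t)[:,None]*u+np.sin(t)[:,None]*np.array([0,1,0]))
        q=proj("scene",stand(SP,P));print(dy,q.min(0).round(1),q.max(0).round(1))
```

```text
[ WARN:0@0.648] global loadsave.cpp:275 findDecoder imread_('pics/s0.png'): can't open/read file: check file path/integrity
Traceback (most recent call last):
AttributeError: 'NoneType' object has no attribute 'astype'
```

Run:
```python
from h import *
g=lambda f:cv2.imread(f"pics/{f}.png").astype(float).mean(2)
a,s4,sc0=g("s8"),g("s4"),g("scene0")
d=cv2.GaussianBlur(np.abs(a-s4),(3,3),0)[176:256,226:248]
for r in range(0,80,2): print(176+r,"".join("#" if v>25 else "+" if v>12 else "." for v in d[r]))
for n,(u0,u1,v0,v1) in dict(stood=(395,440,200,275),bottle=(300,340,285,340),beaker=(470,520,205,265)).items():
    A,B=sc0[v0:v1,u0:u1],a[v0:v1,u0:u1]; print(n,cv2.phaseCorrelate(A,B),np.abs(A-B).mean().round(1))
t=np.linspace(0,2*np.pi,60);al=np.radians(12);u=np.array([np.sin(al),0,np.cos(al)])
for dy in(-8,0,8):
    P=np.array([4,dy,103])+65*(np.cos(t)[:,None]*u+np.sin(t)[:,None]*np.array([0,1,0]))
    q=proj("scene",stand(SP,P));print(dy,q.min(0).round(1),q.max(0).round(1))
```

```text
176 ......................
178 ......................
180 ......................
182 ......................
184 ......................
186 ......................
188 ......................
190 ......................
192 ......................
194 .......+++++..........
196 ......+++++#+.........
198 ......+++++#+.........
200 ......++++##+.........
202 ......++++##+.........
204 ......++++##+.........
206 .....++++###+.........
208 .....++++###+.........
210 .....++++###+.........
212 .....+++++##+.........
214 .....+++++##+.........
216 .....+++++##+.........
218 ....+###++##+.........
220 ....+####++++.........
222 ....+####+............
224 ....+###++++..........
226 ....+####+++..........
228 ....+####+++..........
230 ....+###++............
232 ....######+...........
234 ....+######++.........
236 ....+######++++.......
238 ....+######++++.......
240 ....+######++++.......
242 .....######+..........
244 .....+#####+..........
246 ......+###++..........
248 ......+++++...........
250 ......+++++...........
252 ......+###++..........
254 ......++###++.........
stood ((0.5548383145201754, 0.4832161966417061), 1.0581453307973923) 1.8
bottle ((0.1458109435049728, 0.05887515762997708), 1.0976748089927137) 1.9
beaker ((-0.05457120687215422, 0.06705841464263074), 1.0668699883590835) 1.8
-8 [233.7 189.8] [236.2 246.7]
0 [233.6 187.3] [236.1 243.8]
8 [233.6 184.7] [236.1 241. ]
```

The scene diff suggests a ~5 px shift along v, which could mean a y offset. I'll check it in the top view numerically.

Run:
```python
from h import *
g=lambda f:cv2.imread(f"pics/{f}.png").astype(float).mean(2)
a,b=g("t8"),g("top0")
t=np.linspace(0,2*np.pi,60);al=np.radians(12);u=np.array([np.sin(al),0,np.cos(al)])
for dy in(-12,0,12):
    P=np.array([4,dy,103])+65*(np.cos(t)[:,None]*u+np.sin(t)[:,None]*np.array([0,1,0]))
    q=proj("top",stand(SP,P));print(dy,q.min(0).round(1),q.max(0).round(1))
d=cv2.GaussianBlur(np.abs(a-b),(3,3),0)[215:300,375:425]
for r in range(0,85,2): print(215+r,"".join("#" if v>25 else "+" if v>10 else "." for v in d[r]))
```

```text
-12 [401.3 218. ] [413.6 273.9]
0 [402.4 223. ] [414.7 279.1]
12 [403.5 228.1] [415.8 284.3]
215 ..................................................
217 ..................................................
219 ..................................................
221 ..................................................
223 ..................................................
225 .............................++...................
227 ...........................++##+..................
229 ..........................+#####+.................
231 ...........................+#####+................
233 ...........................++####+................
235 .............................+####+.............++
237 ..............................+###+............+++
239 ............................++++###..........+++++
241 ............................+++++##+........++++++
243 ..............................++++#+.......+++++++
245 .................................+##+.....++++++++
247 ..............................+++++++....++#++++++
249 ...............................++++##+...+##++++++
251 .............
[... 657 characters left out ...]
......................++.+######++++...+
277 ...................................+######+.......
279 ..................................+#######+.......
281 ..................................+######+........
283 ..................................+######+........
285 ..................................+#####++........
287 ...................................+####+.........
289 ....................................+###+.........
291 ....................................+###+.........
293 .....................................++++.........
295 ............+#######++............................
297 ..........+##############+........................
299 .........+################+.......................
```

Top view: the upper edge is at v≈225 against 223 predicted for a centred lid, and the lean (u 402–414) matches. The gripper's y at release was -0.4 mm. That fits a lid seated on both rails, so I'm handing in.

Run:
```python
from workcell import ticket
print(ticket.job_done())
```

```text
the job is handed in; nothing more can be done
None
```

I stood the lid up in the slot of stand_empty, and handed the job in at about 12 s of the 48 s allowed. The hand-in reported no verdict.

I gripped the overhanging rim with the tool horizontal, lifted the lid clear and turned it to about 102°. I then lowered it along the tines' slope until the rails took the weight, released it, and moved the arm well away.

**What agreed**
- **Seating:** the vertical force went from -3.3 N to +1.4 N at the expected seat height, reached 9 N when pressed 1 mm further, and fell to about 0 after opening.
- **Position:** the gripper was within 1 mm sideways at release. In the top view, the lid's edge and lean were within about 2 px of the predicted seat.
- **Other objects:** the last scene image, compared with the first, showed at most about half a pixel of change at the other lid, the beaker and the bottle.

**What disagreed**
- **Scene view:** differencing put the lid's outline about 5 px lower than predicted, which taken alone would mean roughly 15 mm sideways, beyond the 12 mm limit. The top view, the gripper position and the geometry of the two rails did not support that. I put it down to weak contrast and shadow, but did not resolve it.

I viewed 12 pictures, two over the budget of 10.

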